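# Measuring cups onto their hook, widest first

### The arm

A 6-joint arm with a two-finger parallel gripper is mounted at the origin on a cart in front of the work surface, level with it; the furniture and walls round the work are solid. World frame = base frame: x ahead of the robot, y to its left, z up, the work surface at z = 0. Lengths are in m, angles in rad, forces in N, time in s.
With the tool pointing down it reaches from about 0.3 to 1 m from the base axis. Payload 5.1 kg.
Tool frame: the origin (TCP) lies at the very end of the fingers, on their centre line; the grasp point (between the pads) lies 19 mm behind it (r.pinch_z is the distance from the TCP to the grasp point, in m); z points along the fingers, y is the line along which they close (so a half turn about z gives the same grasp; the last joint's range is limited). The gripper opens to 95 mm and grips with 3 to 60 N. Pads are 20 mm wide; open, the fingers measure 119 mm over their backs; the gripper's body (75 mm by 180 mm) begins 59 mm behind the grasp point.
Start: joints at [-1.215, 0.124, 1.65, -0, 1.367, -0.083], TCP at [0.276, -0.588, 0.215] pointing down, gripper open.
Joint ranges: [-2.61, 2.61], [-1.02, 2.33], [0.03, 2.71], [-1.35, 4.49], [0.32, 2.68], [-2.91, 2.91]. Speed limits (rad/s): [2.57, 2.57, 3.14, 3.14, 3.14, 3.14].

### API

Orientations are given as a unit quaternion [x, y, z, w].
In Python, from station import r, vision gives the robot as it stands. Calls block until the motion is done:
- r.move_to(position, orientation): joint-space move of the TCP to a pose.
- r.line_to(position, attitude=None, feed=0.15, threshold=None): straight line of the TCP; attitude=None keeps the orientation; feed is the mean speed in m/s. With threshold (N) it stops when the force on the tool has changed by that much, and returns True; else False.
- r.move_j(angles): joint-space move.
- r.set_gripper(opening, newtons=None): finger opening in m; newtons is the grip in N (None keeps the last); returns when the fingers have stopped.
- r.wait(seconds).
- r.inverse_kinematics(position, orientation): joint angles nearest the present ones, or None.
- r.get_state(): the state.
- vision.snapshot(name): name is "scene" or "top"; returns a dict with "img" (420x560x3 uint8, blue, green, red), "z_map" (420x560 float32, m along the optical axis (not along the pixel's ray), 0 where there is no reading), "mtx" (3x3 intrinsics, pixels), "k1" (the pictures are not rectified: a ray, as slopes to the right and down, at radius r is drawn at 1 + k1 r^2 times it, then the intrinsics apply), "world_to_cam" (4x4, takes a point from world to camera coordinates). Camera axes: x right, y up, looking along -z (the intrinsics and any distortion apply to the point x, -y, -z); pixel columns grow to the right and rows downward; lengths in m; the calibration is good to about 2 mm. A picture is of the moment at which its call begins.
A pose or a line that the arm cannot do raises r.MotionError and nothing moves.
- r.sign_off(): hands the job in; it is judged then, once.
The state is a dict: "t": time; "joint_pos": joint angles; "joint_velocities": joint speeds; "effort": joint torques, N m; "eef_pos": TCP position; "tcp_rot": TCP orientation; "ft_force": force on the tool from outside, world axes, zero at the start; "torque": the same for the moment, N m; "width": finger opening in m; "grip_force": force on a finger pad.
Only numpy, scipy, OpenCV 4.12 (cv2) and the standard library are available. Lean on these libraries where they do the work, as an engineer would, in place of code of your own. Each camera call takes 0.05 s, during which the arm holds its last target. There are 200 camera calls.

### The job

Put the two loose measuring cups away on the upturned steel hook of their wooden stand, the wide blue one first and then the small orange one nested inside it: drop the eye of each handle over the hook's prong, with the blue cup standing level on the stand's cork disc and the orange cup standing level in the blue one. Let go of both and do not disturb the striped mug.

Things in the scene. Friction and masses are not known exactly. Their poses are not given: they have to be found in the camera images.
- wide_cup_centre (a point): centre, half-way up, of the wide blue plastic measuring cup: 84 mm across, 40 mm high, wall 3, floor 4 mm, 90 g, upright, z up. Handle 12 mm wide, 8 thick, towards -x (about at the robot), top flush with the rim (mid-thickness 16 mm above this point); grip it across at x = -65 mm. Ends in an eye: hole 32 mm, outside 48, centre at x = -105 mm.
- small_cup_centre (a point): centre, half-way up, of the small orange plastic measuring cup: 48 mm across, 60 mm high, wall 3, floor 4 mm, 60 g, upright, z up. Handle 18 mm wide, 8 thick, towards -x (about at the robot), top flush with the rim (mid-thickness 26 mm above this point); grip it across at x = -65 mm. Ends in an eye: hole 32 mm, outside 48, centre at x = -105 mm.
- hook (a point): tip of the upright steel prong (8 mm thick), 95 mm above the worktop, on a fixed wooden stand 215 x 100 x 15 mm whose axes it has (z up). A low arm (top 39 mm above the worktop) joins it from -x. Cork disc, 92 mm across, centred at x = +105 mm, top 18 mm above the worktop: a cup on it, handle along -x, has its eye round the prong.
- mug_centre (a point): middle of the yellow-striped white mug, 86 mm across, 101 mm high, standing behind the stand; a bystander, to be left alone
Mind the look-alikes: they are no part of the job. Leave any yellow look-alike of the part that bears small_cup_centre alone.

How it is judged:
By the outcome, as a careful person would: the job done as asked, in the order asked, and still so for the second after the job is handed in, with the robot touching nothing.
It also fails if it takes over 51 s, if anything falls off the work surface, if the arm or the gripper's body presses on something with over 40 N, if the wrist force passes 120 N, or if a joint passes its speed limit or range.

## Working session

There is one attempt and no reset: what is moved stays moved. The work goes in short steps, each a Python script; the robot and the scene stay as the last script left them, time stands still between calls to the robot, and variables do not carry over. Pictures are saved under pics/ and viewed, at most 10 in all, crops included, and the job is handed in when it is done.

```bash
ls; mkdir -p pics; cat > h.py <<'E'
import numpy as np, cv2
from station import r, vision
def pts(s):
    """world point per pixel from z_map"""
    h,w=s["z_map"].shape; K=s["mtx"]; k=s["k1"]
    v,u=np.mgrid[:h,:w].astype(float)
    p=cv2.undistortPoints(np.stack([u,v],-1).reshape(-1,1,2),K,np.array([k,0,0,0.]),).reshape(h,w,2)
    z=s["z_map"]
    c=np.stack([p[...,0]*z,-p[...,1]*z,-z,np.ones_like(z)],-1)
    return (c@np.linalg.inv(s["world_to_cam"]).T)[...,:3]
def ray_plane(s,uv,z):
    uv=np.array(uv,float).reshape(-1,1,2)
    p=cv2.undistortPoints(uv,s["mtx"],np.array([s["k1"],0,0,0.])).reshape(-1,2)
    T=np.linalg.inv(s["world_to_cam"]); d=np.c_[p[:,0],-p[:,1],-np.ones(len(p))]@T[:3,:3].T; o=T[:3,3]
    return o+d*((z-o[2])/d[:,2])[:,None]
E
python3 - <<'E'
from h import *
for n in("scene","top"):
    s=vision.snapshot(n); cv2.imwrite(f"pics/{n}0.png",s["img"]); np.savez(f"{n}0.npz",**s)
    print(n,s["mtx"].tolist(),s["k1"],np.linalg.inv(s["world_to_cam"])[:3].round(3).tolist())
E
```

```text
pics
scene [[398.23937586267226, 0.0, 274.6298516009826], [0.0, 398.23937586267226, 205.97334961456704], [0.0, 0.0, 1.0]] -0.04991480718131876 [[-0.969, 0.19, -0.157, 0.426], [-0.246, -0.765, 0.595, 0.579], [-0.007, 0.616, 0.788, 0.866]]
top [[389.03860046430947, 0.0, 278.1631876158775], [0.0, 389.03860046430947, 211.23203187119447], [0.0, 0.0, 1.0]] -0.07820245450737892 [[0.001, 0.998, -0.069, 0.547], [-1.0, 0.002, 0.016, 0.011], [0.016, 0.069, 0.997, 0.962]]
```

View pics/scene0.png

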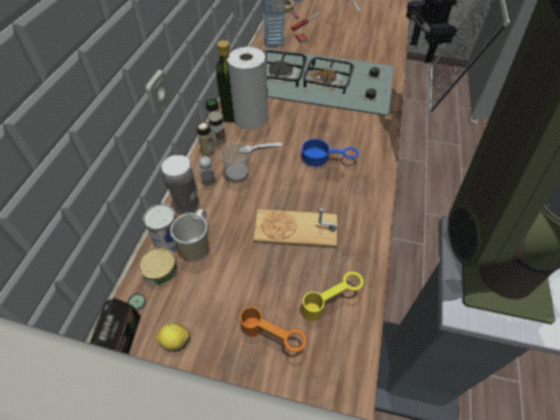

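View pics/top0.png

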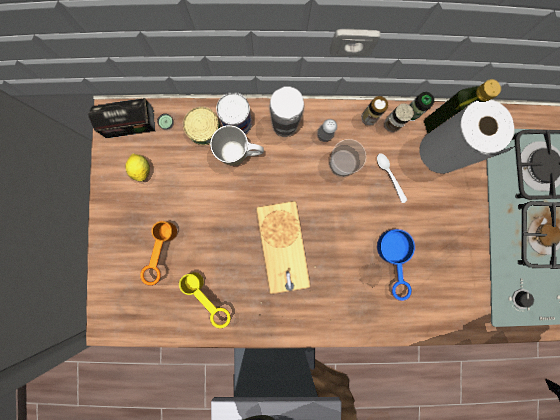

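The top view shows the blue cup at (397,246) with its eye at (402,290), and the stand at (283,248) with the cork at (279,229) and the hook at about (289,282). The striped mug is probably one of (230,145) and (234,112).

Two cups could be the small one: orange at (163,231), eye (151,274), and yellow at (191,283), eye (220,316). Orange fits the description, and yellow is the look-alike to leave alone. I'll confirm that in a crop and measure at the same time.

```bash
cat >> h.py <<'E'
def cup(s,lo,hi,ztop,box=None):
    """centre of cup and eye, world, from colour mask + depth"""
    hsv=cv2.cvtColor(s["img"],cv2.COLOR_BGR2HSV)
    m=cv2.inRange(hsv,lo,hi)
    if box: b=np.zeros_like(m); b[box[1]:box[3],box[0]:box[2]]=255; m&=b
    n,l,st,_=cv2.connectedComponentsWithStats(m); i=1+np.argmax(st[1:,4]); m=(l==i).astype(np.uint8)
    cs,hi_=cv2.findContours(m,cv2.RETR_CCOMP,cv2.CHAIN_APPROX_NONE)
    holes=[c for c,h in zip(cs,hi_[0]) if h[3]>=0 and cv2.contourArea(c)>8]
    P=pts(s); Q=P[(m>0)&(s["z_map"]>0)]; top=Q[abs(Q[:,2]-ztop)<.006]
    print("area",m.sum(),"ztop pct",np.percentile(Q[:,2],[50,90,98]).round(4),"ntop",len(top))
    out=[]
    for h in holes:
        M=cv2.moments(h); c=ray_plane(s,[M["m10"]/M["m00"],M["m01"]/M["m00"]],ztop-.004)[0]
        d=np.hypot(*(top[:,:2]-c[:2]).T); print("hole",c.round(4),"area",M["m00"],"eye median r",np.median(d[d<.03]).round(4))
        out.append(c)
    return m,Q,top,out
def circ(p,R,c0):
    from scipy.optimize import least_squares
    f=least_squares(lambda c:np.hypot(*(p-c).T)-R,c0,loss="soft_l1",f_scale=.002); return f.x,np.median(abs(f.fun))
E
cat > m1.py <<'E'
from h import *
for n in("top","scene"):
    s=dict(np.load(f"{n}0.npz")); print("==",n)
    for nm,lo,hi,zt,R in(("blue",(105,120,50),(128,255,255),.04,.0405),("orange",(5,190,110),(16,255,255),.06,.0225)):
        m,Q,top,ho=cup(s,lo,hi,zt); print(nm)
        for e in ho:
            d=np.hypot(*(top[:,:2]-e[:2]).T); rim=top[(d>.083-R*.4)]
            if len(rim)>5:
                c,er=circ(rim[:,:2],R,rim[:,:2].mean(0)); print("  cup",c.round(4),"res",er.round(4),"dist eye",np.hypot(*(c-e[:2])).round(4))
    P=pts(s); x0,y0=(.45,-.0)
    reg=(P[...,0]>.3)&(P[...,0]<.7)&(abs(P[...,1])<.12)&(s["z_map"]>0)
    b=reg&(P[...,2]>.009)&(P[...,2]<.024); 
    nl,l,st,_=cv2.connectedComponentsWithStats(b.astype(np.uint8)); i=1+np.argmax(st[1:,4])
    q=P[l==i][:,:2].astype(np.float32); print("board",cv2.minAreaRect(q),len(q))
    t=reg&(P[...,2]>.075)&(P[...,2]<.11)
    v,u=np.nonzero(t); print("tip px",list(zip(u,v))[:12]); print(P[t].round(3)[:12].tolist())
s=dict(np.load("top0.npz")); im=s["img"]
a=cv2.resize(im[190:330,130:250],None,fx=3,fy=3,interpolation=cv2.INTER_CUBIC)
b=cv2.resize(im[190:330,245:325],None,fx=3,fy=3,interpolation=cv2.INTER_CUBIC)
cv2.imwrite("pics/crop1.png",np.hstack([a,b]))
E
python3 m1.py
```

```text
== top
area 1269 ztop pct [0.0077 0.0408 0.0423] ntop 403
hole [ 0.423  -0.2996  0.036 ] area 155.5 eye median r 0.0201
blue
  cup [ 0.5278 -0.2892] res 0.001 dist eye 0.1053
area 94 ztop pct [0.0592 0.0612 0.062 ] ntop 93
hole [0.45   0.2782 0.056 ] area 10.5 eye median r 0.0152
hole [0.4774 0.3056 0.056 ] area 12.0 eye median r 0.0134
orange
board ((0.5268698334693909, -0.016579054296016693), (0.21299631893634796, 0.10024649649858475), 9.40088939666748) 3515
tip px [(np.int64(288), np.int64(272)), (np.int64(287), np.int64(273)), (np.int64(288), np.int64(273)), (np.int64(289), np.int64(273)), (np.int64(287), np.int64(274)), (np.int64(288), np.int64(274)), (np.int64(289), np.int64(274)), (np.int64(290), np.int64(274)), (np.int64(287), np.int64(275)), (np.int64(288), np.int64(275)), (np.int64(289), np.int64(275)), (np.int64(290), np.int64(275))]
[[0.471, -0.026, 0.077], [0.47, -0.024, 0.088], [0.47, -0.026, 0.091], [0.47, -0.028, 0.093], [0.468, -0.023, 0.095], [0.468, -0.025, 0.095], [0.468, -0.028, 0.096], [0.468, -0.03, 0.093], [0.466, -0.023, 0.093], [0.466, -0.026, 0.094], [0.466
[... 366 characters left out ...]
512585639953613) 2542
tip px [(np.int64(320), np.int64(208)), (np.int64(321), np.int64(208)), (np.int64(322), np.int64(208)), (np.int64(320), np.int64(209)), (np.int64(321), np.int64(209)), (np.int64(322), np.int64(209)), (np.int64(320), np.int64(210)), (np.int64(321), np.int64(210)), (np.int64(322), np.int64(210)), (np.int64(320), np.int64(211)), (np.int64(321), np.int64(211)), (np.int64(322), np.int64(211))]
[[0.47, -0.025, 0.094], [0.467, -0.025, 0.095], [0.465, -0.027, 0.093], [0.469, -0.024, 0.092], [0.467, -0.022, 0.095], [0.464, -0.022, 0.095], [0.469, -0.019, 0.094], [0.467, -0.022, 0.091], [0.464, -0.02, 0.094], [0.469, -0.022, 0.087], [0.466, -0.018, 0.092], [0.464, -0.022, 0.087]]
```

View pics/crop1.png

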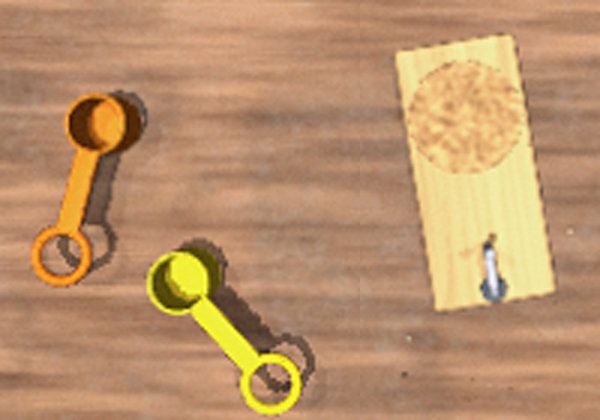

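The crop confirms it: the orange cup is at crop (97,122) with its eye at (61,254), and the yellow look-alike stands apart at (185,282). Blue (eye-to-cup 105 mm) and the stand (213 x 100 mm, tip z 95 mm) match the given sizes. I'll fix the orange mask and make the blue grasp now.

```bash
cat > m2.py <<'E'
from h import *
for n,box in(("top",(120,205,185,295)),("scene",(225,295,315,365))):
    s=dict(np.load(f"{n}0.npz")); P=pts(s); hsv=cv2.cvtColor(s["img"],cv2.COLOR_BGR2HSV)
    b=np.zeros(P.shape[:2],bool); b[box[1]:box[3],box[0]:box[2]]=1
    t=b&(abs(P[...,2]-.06)<.005)&(hsv[...,1]>150)&(hsv[...,0]<20)
    q=P[t][:,:2]; e0=q[q[:,0]<np.percentile(q[:,0],35)]; c0=q[q[:,0]>q[:,0].max()-.03]
    e,er=circ(e0[np.hypot(*(e0-e0.mean(0)).T)<.03],.02,e0.mean(0)); c,cr=circ(c0,.0225,c0.mean(0))
    print(n,len(q),"eye",e.round(4),er.round(4),"cup",c.round(4),cr.round(4),"dist",np.hypot(*(c-e)).round(4),"hue",np.median(hsv[t],0))
E
python3 m2.py
cat >> h.py <<'E'
from scipy.spatial.transform import Rotation as Ro
STAND_YAW=np.radians(9.45); HOOK=np.array([.467,-.0245])
def u(a): return np.array([np.cos(a),np.sin(a)])
def quat(yaw): # tool down, closing axis (tool y) along cup's y
    return (Ro.from_euler("z",yaw)*Ro.from_euler("x",np.pi)).as_quat()
def stat(t=""): 
    s=r.get_state(); print(t,"t",round(s["t"],2),"tcp",np.round(s["eef_pos"],4),"w",round(s["width"],4),"grip",np.round(s["grip_force"],1),"F",np.round(s["ft_force"],1)); return s
E
python3 - <<'E'
from h import *
e=np.array([.4225,-.2985]); c=np.array([.527,-.2873]); d=c-e; yaw=np.arctan2(d[1],d[0]); print(np.degrees(yaw))
g=c-.065*u(yaw); q=quat(yaw)
print(r.inverse_kinematics([*g,.10],q), r.inverse_kinematics([*(HOOK+.04*u(STAND_YAW)),.15],quat(STAND_YAW)))
r.move_to([*g,.10],q); stat()
r.set_gripper(.05)
r.line_to([*g,.017],feed=.15); stat()
r.set_gripper(0,45); stat()
r.line_to([*g,.12],feed=.2); stat()
for n in("scene","top"):
    s=vision.snapshot(n); np.savez(f"{n}1.npz",**s); cv2.imwrite(f"pics/{n}1.png",s["img"])
E
```

```text
top 475 eye [0.4614 0.2923] 0.0018 cup [0.5621 0.2673] 0.0007 dist 0.1037 hue [ 17. 205. 240.]
scene 561 eye [0.4605 0.2964] 0.0017 cup [0.5623 0.2713] 0.0004 dist 0.1049 hue [ 14. 180. 187.]
6.117439496123596
[-6.64674226e-01  2.59545169e-04  1.98083143e+00 -4.44089210e-16
  1.16050168e+00  7.99352639e-01] [-1.41358148e-01 -1.47685412e-01  2.03040724e+00 -4.44089210e-16
  1.25887083e+00  1.26450456e+00]
 t 1.48 tcp [ 0.4626 -0.2951  0.1006] w 0.0954 grip 0.0 F [ 0.4 -0.5  0.5]
 t 3.08 tcp [ 0.4629 -0.2946  0.0176] w 0.05 grip 0.0 F [ 0.1 -0.9 -0.1]
 t 3.78 tcp [ 0.4625 -0.2943  0.0172] w 0.0114 grip 44.8 F [-0.9  0.8  1.4]
 t 4.45 tcp [ 0.4617 -0.2937  0.1188] w 0.0113 grip 44.8 F [ 0.3  0.1 -0.5]
```

```bash
cat > inhand.py <<'E'
from h import *
import sys
k,ztop,lo,hi,R=sys.argv[1],float(sys.argv[2]),*({"b":((105,120,50),(128,255,255),.0405),"o":((5,150,90),(19,255,255),.0225)}[sys.argv[3]])
tcp=np.array(r.get_state()["eef_pos"]); 
for n in("top","scene"):
    s=dict(np.load(f"{n}{k}.npz")); P=pts(s); hsv=cv2.cvtColor(s["img"],cv2.COLOR_BGR2HSV)
    m=(cv2.inRange(hsv,lo,hi)>0)&(s["z_map"]>0)&(np.hypot(P[...,0]-tcp[0],P[...,1]-tcp[1])<.14)&(abs(P[...,2]-ztop)<.02)
    Q=P[m]; top=Q[abs(Q[:,2]-ztop)<.012]
    fx=top[:,0]-tcp[0]
    far=top[fx>.045]; near=top[fx<-.02]
    print(n,len(top),len(near),len(far))
    if len(near)>8: c,er=circ(near[:,:2],.02,near[:,:2].mean(0)); print(" eye",c.round(4),er.round(4),"z med",np.median(near[:,2]).round(4))
    if len(far)>8:
        z=np.percentile(far[:,2],70); f=far[far[:,2]>z-.006]
        c2,er=circ(f[:,:2],R,far[:,:2].mean(0)); print(" cup",c2.round(4),er.round(4),"z70",z.round(4), "zfar",np.percentile(far[far[:,0]>c2[0]+.5*R][:,2],80).round(4))
        if len(near)>8: print(" dist",np.hypot(*(c2-c)).round(4),"yaw",np.degrees(np.arctan2(*(c2-c)[::-1])).round(2))
E
python3 inhand.py 1 .142 b; python3 - <<'E'
import cv2,numpy as np
a=cv2.imread("pics/scene1.png")[60:260,230:430];b=cv2.imread("pics/top1.png")[150:350,320:520]
cv2.imwrite("pics/crop2.png",cv2.resize(np.hstack([a,b]),None,fx=2,fy=2))
E
```

```text
top 287 34 193
 eye [ 0.4227 -0.2956] 0.0015 z med 0.1408
 cup [ 0.5255 -0.2868] 0.0008 z70 0.14 zfar 0.1408
 dist 0.1031 yaw 4.95
scene 174 8 128
 cup [ 0.5247 -0.2828] 0.001 z70 0.1384 zfar 0.1399
```

View pics/crop2.png

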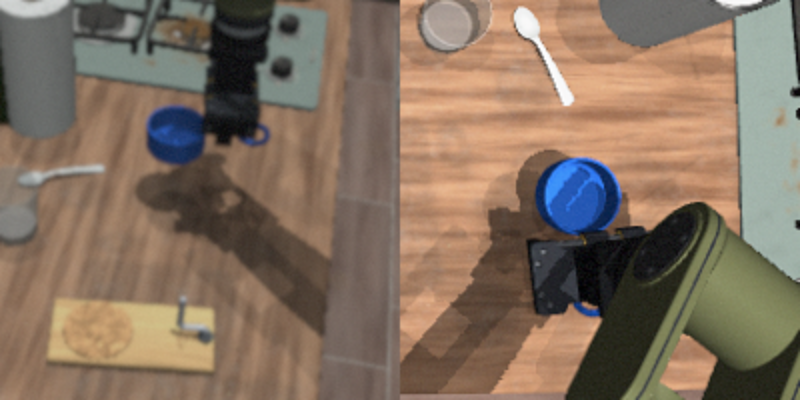

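The blue cup hangs level at crop (180,135) in the scene view, with its eye free. Next I'll carry it over the prong and lower it with a force guard.

```bash
python3 - <<'E'
from h import *
g=HOOK+.040*u(STAND_YAW); q=quat(STAND_YAW)
r.move_to([*g,.135],q); r.wait(.2); stat()
for n in("scene","top"):
    s=vision.snapshot(n); np.savez(f"{n}2.npz",**s); cv2.imwrite(f"pics/{n}2.png",s["img"])
E
python3 inhand.py 2 .157 b
python3 - <<'E'
import cv2,numpy as np
a=cv2.imread("pics/scene2.png")[120:270,220:370];b=cv2.imread("pics/top2.png")[180:330,210:360]
cv2.imwrite("pics/crop3.png",cv2.resize(np.hstack([a,b]),None,fx=2.6,fy=2.6))
E
```

```text
t 5.83 tcp [ 0.5065 -0.0191  0.1349] w 0.0115 grip 44.8 F [ 0.2 -0.4 -0.8]
top 135 0 129
 cup [ 0.5703 -0.0095] 0.0008 z70 0.1582 zfar 0.1584
scene 261 37 180
 eye [ 0.4672 -0.0199] 0.001 z med 0.1572
 cup [ 0.5698 -0.0063] 0.0007 z70 0.1549 zfar 0.1568
 dist 0.1035 yaw 7.58
```

View pics/crop3.png

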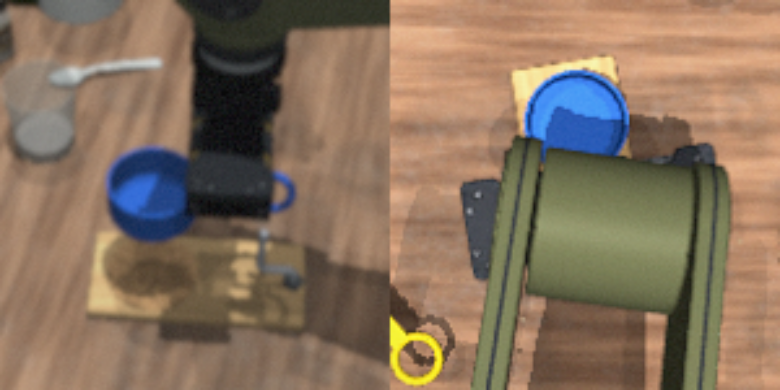

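The eye is within about 2 mm of the prong in the scene view, and the cup is within 1 mm of its target in the top view. Lowering it now.

```bash
python3 - <<'E'
from h import *
g=HOOK+.040*u(STAND_YAW)
print(r.line_to([*g,.045],feed=.12,threshold=10)); stat()
if r.get_state()["eef_pos"][2]<.05:
    print(r.line_to([*g,.033],feed=.02,threshold=4)); stat()
    r.set_gripper(.035); stat()
    r.line_to([*g,.16],feed=.25); stat()
    e=np.array([.461,.2943]); c=np.array([.5622,.2693]); d=c-e; yaw=np.arctan2(d[1],d[0])
    g2=c-.065*u(yaw); print(np.degrees(yaw),g2)
    r.move_to([*g2,.15],quat(yaw)); stat()
    for n in("scene","top"):
        s=vision.snapshot(n); np.savez(f"{n}3.npz",**s); cv2.imwrite(f"pics/{n}3.png",s["img"])
E
python3 - <<'E'
import cv2,numpy as np
a=cv2.imread("pics/scene3.png")[170:370,190:390];b=cv2.imread("pics/top3.png")[150:350,125:325]
cv2.imwrite("pics/crop4.png",cv2.resize(np.hstack([a,b]),None,fx=2,fy=2))
E
```

```text
False
 t 6.83 tcp [ 0.5072 -0.018   0.0458] w 0.0116 grip 44.8 F [ 0.3  0.3 -1.1]
True
 t 7.35 tcp [ 0.5064 -0.018   0.0351] w 0.0114 grip 44.8 F [-0.5 -0.4  3.5]
 t 7.99 tcp [ 0.5053 -0.0178  0.0341] w 0.0351 grip 0.0 F [-0.7  0.4 -0.5]
 t 8.64 tcp [ 0.5057 -0.0178  0.1588] w 0.0347 grip 0.0 F [0.7 0.6 0.1]
-13.876274280484145 [0.49909697 0.28488869]
 t 9.8 tcp [0.4987 0.284  0.1487] w 0.0349 grip 0.0 F [ 0.  -0.4 -0.3]
```

View pics/crop4.png

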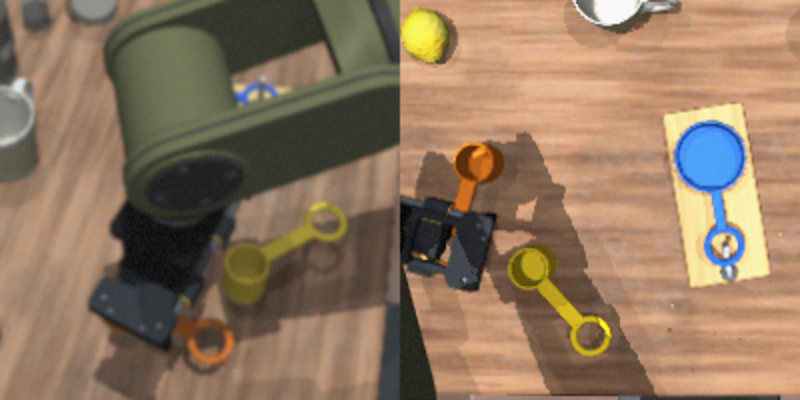

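The top view shows the blue cup on the cork at crop (710,155) with its eye round the prong at (727,250). The gripper is over the orange handle, clear of the yellow one. Now I'll grasp orange, carry it over the stand, and check before lowering.

```bash
python3 - <<'E'
from h import *
g2=np.array([.4991,.2849]); q=quat(np.radians(-13.88))
print(r.line_to([*g2,.040],feed=.15,threshold=12)); stat()
s=r.get_state()
if s["eef_pos"][2]<.045:
    r.set_gripper(0,45); stat()
    r.line_to([*g2,.16],feed=.2); stat()
    g=HOOK+.040*u(STAND_YAW)
    r.move_to([*g,.16],quat(STAND_YAW)); r.wait(.2); stat()
    for n in("scene","top"):
        s=vision.snapshot(n); np.savez(f"{n}4.npz",**s); cv2.imwrite(f"pics/{n}4.png",s["img"])
E
python3 inhand.py 4 .18 o
python3 - <<'E'
import cv2,numpy as np
a=cv2.imread("pics/scene4.png")[120:270,220:370];b=cv2.imread("pics/top4.png")[180:330,210:360]
cv2.imwrite("pics/crop5.png",cv2.resize(np.hstack([a,b]),None,fx=2.6,fy=2.6))
E
```

```text
False
 t 10.78 tcp [0.5    0.2851 0.0411] w 0.0347 grip 0.0 F [0.5 0.4 0.8]
 t 11.22 tcp [0.4995 0.2852 0.0408] w 0.0175 grip 45.0 F [-0.7  0.7  3. ]
 t 11.97 tcp [0.4981 0.2844 0.1583] w 0.0174 grip 45.0 F [-0.3  0.  -1.5]
 t 13.33 tcp [ 0.5065 -0.017   0.1598] w 0.0174 grip 44.9 F [-0.7 -0.3 -0.7]
top 92 0 79
 cup [ 0.5711 -0.007 ] 0.0008 z70 0.1795 zfar 0.1804
scene 204 49 121
 eye [ 0.4672 -0.0188] 0.0013 z med 0.1785
 cup [ 0.5709 -0.0037] 0.0007 z70 0.177 zfar 0.1769
 dist 0.1048 yaw 8.3
```

View pics/crop5.png

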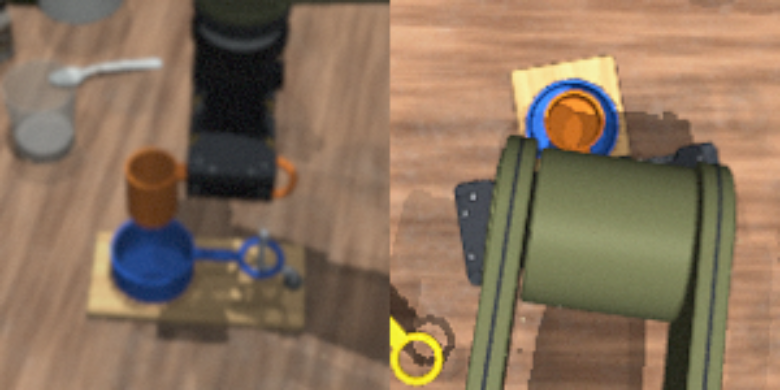

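The orange cup is level over the blue one, about 2 mm too far in +y. I'll correct for that and lower it.

```bash
python3 - <<'E'
from h import *
g=HOOK+.040*u(STAND_YAW)+np.array([0,-.0025])
print(r.line_to([*g,.073],feed=.12,threshold=10)); stat()
if r.get_state()["eef_pos"][2]<.078:
    print(r.line_to([*g,.060],feed=.02,threshold=4)); z=stat()["eef_pos"][2]
    if z<.066:
        r.set_gripper(.04); stat()
        r.line_to([*g,.17],feed=.2); stat()
        r.move_to([.40,-.35,.25],quat(0)); r.wait(.5); stat()
for n in("scene","top"):
    s=vision.snapshot(n); np.savez(f"{n}5.npz",**s); cv2.imwrite(f"pics/{n}5.png",s["img"])
    P=pts(s); hsv=cv2.cvtColor(s["img"],cv2.COLOR_BGR2HSV); near=(np.hypot(P[...,0]-.52,P[...,1]+.017)<.12)&(s["z_map"]>0)
    for nm,lo,hi,zt in(("b",(105,120,50),(128,255,255),.058),("o",(5,170,90),(19,255,255),.082)):
        Q=P[near&(cv2.inRange(hsv,lo,hi)>0)&(abs(P[...,2]-zt)<.008)]
        A=np.c_[Q[:,:2]-Q[:,:2].mean(0),np.ones(len(Q))]; f=np.linalg.lstsq(A,Q[:,2],rcond=None)[0]
        print(n,nm,len(Q),"tilt deg",np.degrees(f[:2]).round(1),"z",f[2].round(4),"xrange",Q[:,0].min().round(3),Q[:,0].max().round(3))
a=cv2.imread("pics/scene5.png")[120:270,220:370];b=cv2.imread("pics/top5.png")[180:330,210:360]
cv2.imwrite("pics/crop6.png",cv2.resize(np.hstack([a,b]),None,fx=2.6,fy=2.6))
E
```

```text
False
 t 14.31 tcp [ 0.5072 -0.0205  0.0738] w 0.0171 grip 45.0 F [-0.2  0.7 -0.4]
True
 t 14.84 tcp [ 0.5062 -0.0205  0.0627] w 0.0173 grip 45.0 F [-0.6 -0.5  3.3]
 t 15.47 tcp [ 0.5053 -0.0204  0.0617] w 0.0396 grip 0.0 F [-0.1 -0.3  0.3]
 t 16.16 tcp [ 0.5057 -0.0203  0.1688] w 0.0399 grip 0.0 F [-0.1  0.2 -0.8]
 t 17.99 tcp [ 0.4001 -0.3498  0.25  ] w 0.04 grip 0.0 F [-1.4 -0.5 -0.2]
scene b 169 tilt deg [-0.4 -2.3] z 0.0567 xrange 0.447 0.609
scene o 268 tilt deg [-1.7  1.4] z 0.0811 xrange 0.446 0.591
top b 115 tilt deg [0.1 1. ] z 0.0579 xrange 0.453 0.611
top o 263 tilt deg [-0.1 -0. ] z 0.0817 xrange 0.446 0.593
```

View pics/crop6.png

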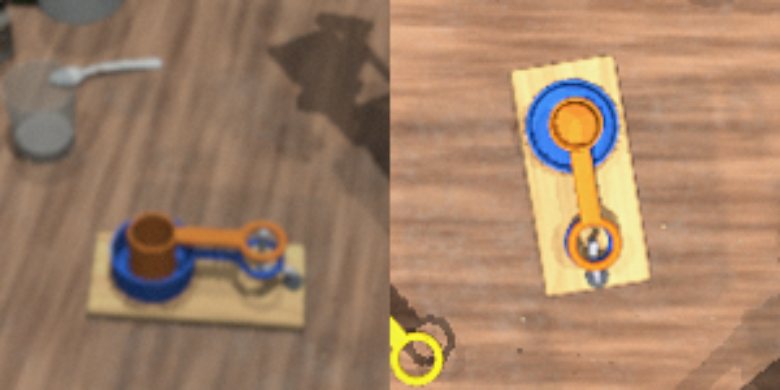

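Both eyes are round the prong at top-crop (593,243). Both cups stand level, with rims at 58 and 82 mm as they should be, and the gripper is clear. Handing in.

```bash
python3 -c "
from station import r
print(r.sign_off())"
```

```text
the job is handed in; nothing more can be done
None
```

Job handed in after about 18 s of robot time: the blue cup stands level on the cork disc with the orange cup nested level inside it, both eyes are over the prong, and the robot never went near the striped mug or the yellow look-alike.

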